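# Unlock the medicine box and hold the latch open

### The arm

A 6-joint arm with a two-finger parallel gripper is mounted at the origin on the work surface. World frame = base frame: x ahead of the robot, y to its left, z up, the work surface at z = 0. Lengths are in mm, angles in rad, forces in N, time in s.
With the tool pointing down it reaches from about 425 to 1125 mm from the base axis. Payload 14.9 kg.
Tool frame: the origin (TCP) lies between the finger pads; the fingertips stand 25 mm ahead of it and the grasp point (between the pads) lies 6 mm ahead of it; z points along the fingers, y is the line along which they close (so a half turn about z gives the same grasp; the last joint's range is limited). The gripper opens to 91 mm and grips with 3 to 60 N. Pads are 32 mm wide; open, the fingers measure 118 mm over their backs; the gripper's body (76 mm by 178 mm) begins 60 mm behind the grasp point.
Start: joints at [-1.182, 0.379, 1.734, -0, 1.028, -0.033], TCP at [286.58, -638.663, 238.932] pointing down, gripper open.
Joint ranges: [-2.77, 2.77], [-0.74, 2.19], [0, 2.66], [-1.06, 4.2], [0.31, 2.87], [-3.08, 3.08]. Speed limits (rad/s): [1.89, 1.89, 2.39, 3.14, 3.14, 3.14].

### API

Orientations are given as a rotation vector (axis times angle).
In Python, from plant import r gives the robot as it stands.
- The arm moves only by the shell command python3 -m inch 'ROWS' [OPENING] [FORCE]. ROWS is JSON, a list that holds one entry, the list of rows, each a list of 6 numbers: the shift along the tool's x, y, z in units of 25 mm (1.0 is 25 mm), then the turn, a rotation vector about the tool's x, y, z in degrees. A call has 1 to 10 rows; each row is the pose to reach, as a shift and turn from the pose commanded when the call began, along the tool's axes at that moment; what a row does not reach only later rows make up. A row lasts 1/8 s, in which the tool goes at most 62.5 mm and 10.7 degrees, less where a joint would pass 70% of its speed; a pose out of reach is approached as far as the arm can. A call with a gripper value outside its range is refused whole. OPENING is the finger opening in mm, from 0 to 91.2, set as the call begins (- or left out, the last holds). The fingers move at their own pace and stop on an object; FORCE is the grip in N (left out, the last holds). Time passes only in rows, so rows that repeat a pose let the fingers close. It gives the time, the measured TCP pose, the force, the opening and the grip force at its end, in the units of the state.
- r.observe(): the state, without advancing time (a new reading comes with each control period).
- r.read_camera(name): name is "side" or "top" or "wrist"; returns (picture, depth): 384x512x3 uint8, blue, green, red; 384x512 float32, mm along the optical axis (not along the pixel's ray), 0 where there is no reading.
- r.camera_model(name): a dict with "K" (3x3 intrinsics, pixels), "position" and "attitude" of the camera in the world; the wrist camera has in their place "hand_eye" (4x4, takes a point from camera to tool coordinates, whose origin is the TCP and whose axes are the flange's). Camera axes: x right, y down, z forward; pixel columns grow to the right and rows downward; lengths in mm; the calibration is good to about 2 mm. A picture is of the moment at which its call begins: read the wrist's pose just before it. camera_model takes no time and is no camera call.
- r.finish_job(): hands the job in; it is judged then, once.
The state is a dict: "clock": time; "q": joint angles; "joint_vel": joint speeds; "joint_efforts": joint torques, N m; "tcp_pos": TCP position; "eef_rot": TCP orientation; "contact_force": force on the tool from outside, world axes, zero at the start; "wrist_torque": the same for the moment, N m; "width": finger opening in mm; "gripper_force": force on a finger pad.
Only numpy, scipy, OpenCV 4.12 (cv2) and the standard library are available. Lean on these libraries where they do the work, as an engineer would, in place of code of your own. Each camera call takes 0.05 s, during which the arm holds its last target. There are 200 camera calls.

### The job

Take the red-capped key out of the wooden key stand and push it fully home in the lock on the lid of the white medicine box; the pins are sticky, so wiggle the key past them rather than forcing it. Once it is home, turn it a quarter turn clockwise as far as it goes and finish while still gripping it and holding it there, as the lock springs back when let go. Leave the blue-capped key, the mug, the pill bottle and the steel beaker where they are.

Things in the scene. Friction and masses are not known exactly. Their poses are not given: they have to be found in the camera images.
- red_key_grip (a point): Centre of the red plastic cap of the loose upright key. The cap is 28 mm wide along this point's x, 10 mm thick along y (grip it across y), 30 mm high; z points up, away from the blade. The key (about 50 g) starts blade down in one of the stand's two slots, shoulder on the stand's top, 36 mm above the table; lift it at least 32 mm to clear the slot.
- red_key: The same key; origin in the middle of its shoulder's underside, 32 mm below the cap's centre, same axes. Steel shoulder 19 x 8 x 4 mm, neck 12 x 5 mm above it. Below it the blade, 11 mm wide along x, 4 mm thick along y, 28 mm long; its last 7 mm step down to 6 mm wide (square step), the last 2 mm of these tapering to 4 x 2 mm. The same either way round (half a turn about z).
- blue_key_grip (a point): Centre of the blue plastic cap of the other key, of the same size and axes as the red one; it stands in the other slot, 72 mm from the red key. Leave it alone.
- key_stand: Fixed wooden stand 56 x 150 x 36 mm (x, y, z; a plinth 6 mm high is 5 mm wider all round), origin at the centre of its underside. Two slots at y = -36 and +36 mm, their long side along its y, 32 mm deep. Which key is in which slot varies.
- medicine_box: Fixed white box 186 x 236 x 90 mm (x, y, z) with a green cross on its lid; origin at the centre of its underside. The lock stands upright in the lid at x = -45 mm, y = 0, in a red ring 42 mm across.
- lock_mouth (a point): Centre of the brass lock cylinder's face, 93 mm above the table, 3 mm above the lid; axes those of the box (z up; they do not turn with the cylinder). With the lock at rest the upright keyway is 16.5 mm long along x, 6 mm wide along y, 30 mm deep, mouth bevelled 2.5 mm. With the key home its shoulder rests on this face, its cap's centre 32 mm above this point.
- pins (a point): On the lock's axis, 12 mm below its face, level with the flat tops of two sticky pins that jut in from the keyway's two ends (+x, -x) to about 3 mm from the axis: they stop the blade's square step with 9 mm still to go. Its narrow end shoves each aside at about 4 N when the key is shifted 2.5 to 3 mm along the keyway (2.7 mm of room each way); they stay.
- lock_turn (a joint): Angle of the lock cylinder: 0 at rest, growing clockwise seen from above, stop at 1.45 rad. The key has about 0.17 rad of play in the keyway, so the cylinder lags the key by that much: the key itself turns a full quarter or slightly more to the stop. A light spring (about 0.02 N m at rest, 0.11 N m at the stop) turns it back to 0 when let go.
- mug_middle (a point): Middle of a blue ceramic mug 90 mm high, 80 mm across, standing on the table, handle to one side. Leave it alone.
- pill_bottle_middle (a point): Middle of an amber pill bottle with a white cap, 44 mm across, 80 mm high, standing on the table. Leave it alone.
- beaker_middle (a point): Middle of a steel beaker 68 mm across, 100 mm high, standing on the table. Leave it alone.
Mind the look-alikes: they are no part of the job. Leave any green or pink look-alike of the red_key alone.

How it is judged (in metres and radians):
On the way, in this order (a step that is already met when the one before it is completed fails the run):
1. the red key is fully home in the lock, not yet turned (z of red_key_grip in the frame of lock_mouth between 0.025 and 0.035 m and horizontal distance between red_key_grip and lock_mouth below 0.004 m and angle between red_key_grip's own z axis and vertical below 0.15 rad and value of joint lock_turn below 0.3 rad), for 0.1 s.
2. the lock is turned a quarter clockwise with the red key (z of red_key_grip in the frame of lock_mouth between 0.025 and 0.037 m and horizontal distance between red_key_grip and lock_mouth below 0.005 m and angle between red_key_grip's own z axis and vertical below 0.15 rad and value of joint lock_turn above 1.2 rad), for 0.2 s.
At the end, for the whole second after the job is handed in: red key home in the lock (shoulder within 5 mm of its face, cap within 5 mm of its axis, upright within 0.15 rad), lock turned at least 1.2 rad (69 degrees), fingers still gripping the key (over 2 N); blue key, mug, pill bottle and beaker within 25 mm of where they stood (all of step 2 and contact force between the fingers and red_key above 2 N and distance of each of blue_key_grip, mug_middle, pill_bottle_middle, beaker_middle from where it was at the start of the episode below 0.025 m); the arm keeps its last pose, push and grip.
It fails at once if the lock is turned (past 0.3 rad) while the red key is not home (value of joint lock_turn above 0.3 rad and not (z of red_key_grip in the frame of lock_mouth between 0.025 and 0.038 m and horizontal distance between red_key_grip and lock_mouth below 0.006 m and angle between red_key_grip's own z axis and vertical below 0.15 rad)).
It fails at once if the red key is forced into the lock (over 45 N) before it is turned (contact force between red_key and medicine_box above 45 N and value of joint lock_turn below 0.15 rad).
It fails at once if the blue key, mug, pill bottle or beaker is moved by 25 mm or more (distance of any of blue_key_grip, mug_middle, pill_bottle_middle, beaker_middle from where it was at the start of the episode above 0.025 m).
It also fails if it takes over 58 s, if anything falls off the work surface, if the arm or the gripper's body presses on something with over 40 N, if the wrist force passes 120 N, or if a joint passes its speed limit or range.

## Working session

There is one attempt and no reset: what is moved stays moved. The work goes in short steps, Python scripts to look and compute and a shell command to move; the robot and the scene stay as the last step left them, time stands still between calls to the robot, and variables do not carry over. Pictures are saved under pics/ and viewed, at most 10 in all, crops included, and the job is handed in when it is done.

```bash
ls; mkdir -p pics; python3 - <<'E'
from plant import r
import cv2,numpy as np
s=r.observe();print(s['clock'],s['tcp_pos'],s['eef_rot'],s['width'])
np.set_printoptions(precision=4,suppress=True)
for n in("side","top","wrist"):
    m=r.camera_model(n);print(n,m)
    p,d=r.read_camera(n);cv2.imwrite(f'pics/{n}0.png',p);np.save(f'pics/{n}0.npy',d)
a=[cv2.imread(f'pics/{n}0.png') for n in("top","side")]
cv2.imwrite('pics/ab.png',cv2.resize(np.vstack(a),None,fx=.78,fy=.78)) 
E
```

```text
pics
0.0 [ 286.44084111 -638.30400583  238.28530484] [-3.07093437e+00 -6.57487454e-01  3.11704875e-04] 91.27475241403425
side {'K': array([[478.3914,   0.    , 263.3081],
       [  0.    , 478.3914, 196.6783],
       [  0.    ,   0.    ,   1.    ]]), 'position': array([-12.4032, 814.3305, 705.1327]), 'attitude': array([-0.7312,  2.4482, -1.3432])}
top {'K': array([[354.0627,   0.    , 255.4949],
       [  0.    , 354.0627, 194.2832],
       [  0.    ,   0.    ,   1.    ]]), 'position': array([ 403.1213,  -38.9138, 1011.3002]), 'attitude': array([-2.1515,  2.1687, -0.1213])}
wrist {'K': array([[280.8999,   0.    , 257.972 ],
       [  0.    , 280.8999, 194.8488],
       [  0.    ,   0.    ,   1.    ]]), 'hand_eye': array([[  -0.0017,   -0.9653,   -0.2611,   72.7838],
       [   1.    ,   -0.002 ,    0.0009,   -1.0186],
       [  -0.0013,   -0.2611,    0.9653, -144.3211],
       [   0.    ,    0.    ,    0.    ,    1.    ]])}
```

View pics/top0.png

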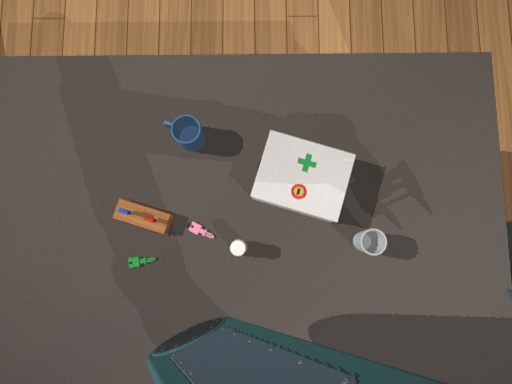

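View pics/side0.png

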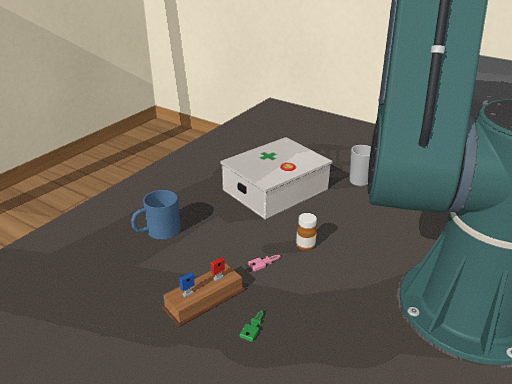

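The top view shows the stand at about (144,216), with the red key at (150,218) and the blue key at (125,211). The lock ring is at (299,191) and the cross at (307,163). The pink and green keys lying on the table are the look-alikes.

```bash
cat > h.py <<'E'
from plant import r
import cv2,numpy as np
from scipy.spatial.transform import Rotation as R
np.set_printoptions(precision=2,suppress=True)
def campose(n,s=None):
    m=r.camera_model(n)
    if n!='wrist': return m['K'],R.from_rotvec(m['attitude']).as_matrix(),np.array(m['position'])
    s=s or r.observe(); T=R.from_rotvec(s['eef_rot']).as_matrix(); H=np.array(m['hand_eye'])
    return m['K'],T@H[:3,:3],T@H[:3,3]+s['tcp_pos']
def onplane(uv,z,cp):
    K,A,p=cp; uv=np.atleast_2d(uv).astype(float)
    d=np.c_[uv,np.ones(len(uv))]@np.linalg.inv(K).T@A.T
    return p+d*((z-p[2])/d[:,2])[:,None]
def blobs(img,lo,hi,amin=15):
    h=cv2.cvtColor(img,cv2.COLOR_BGR2HSV); h[...,0]=(h[...,0].astype(int)+30)%180  # hue shifted by 30: red=30
    m=cv2.inRange(h,np.array(lo),np.array(hi))
    c,_=cv2.findContours(m,cv2.RETR_EXTERNAL,cv2.CHAIN_APPROX_NONE)
    return sorted([x for x in c if cv2.contourArea(x)>=amin],key=cv2.contourArea,reverse=True)
RED=((20,150,70),(38,255,255)); BLUE=((130,150,70),(160,255,255)); GREEN=((75,120,50),(115,255,255)); WOOD=((35,100,60),(55,255,255))
E
python3 - <<'E'
from h import *
img=cv2.imread('pics/top0.png');cp=campose('top')
for n,c,z in(('red',RED,83),('blue',BLUE,83),('green',GREEN,90),):
    for b in blobs(img,*c)[:4]:
        rc=cv2.minAreaRect(b);print(n,rc,cv2.contourArea(b),onplane(rc[0],z,cp)[0])
img=cv2.imread('pics/side0.png');cp=campose('side')
for n,c,z in(('red',RED,68),('blue',BLUE,68)):
    for b in blobs(img,*c)[:4]:
        rc=cv2.minAreaRect(b);print('side',n,rc,cv2.contourArea(b),onplane(rc[0],z,cp)[0],onplane(rc[0],93,cp)[0])
# box lid by white
img=cv2.imread('pics/top0.png');h=cv2.cvtColor(img,cv2.COLOR_BGR2HSV);m=cv2.inRange(h,np.array((0,0,150)),np.array((179,50,255)))
c=max(cv2.findContours(m,0,2)[0],key=cv2.contourArea);bp=cv2.boxPoints(cv2.minAreaRect(c));print(onplane(bp,90,campose('top')))
E
```

```text
red ((298.5, 191.0), (12.0, 13.0), 90.0) 135.0 [ 518.8 -149.7   83. ]
red ((149.5500030517578, 218.85000610351562), (12.965337753295898, 4.427187919616699), 18.434947967529297) 41.0 [448.45 242.18  83.  ]
blue ((124.0, 211.00001525878906), (12.016654968261719, 2.5298221111297607), 18.434947967529297) 16.0 [469.59 309.98  83.  ]
green ((139.10812377929688, 261.14862060546875), (9.535140991210938, 21.536266326904297), 80.53767395019531) 116.0 [339.87 263.98  90.  ]
green ((306.5000305175781, 162.00001525878906), (14.733970642089844, 13.355973243713379), 57.9946174621582) 97.0 [ 595.08 -171.7    90.  ]
side red ((217.33505249023438, 265.6288757324219), (13.605639457702637, 16.753211975097656), 66.03751373291016) 170.5 [450.4  242.64  68.  ] [432.24 265.08  93.  ]
side red ((288.0, 166.5), (7.0, 14.0), 90.0) 76.0 [ 538.47 -190.05   68.  ] [ 516.86 -150.64   93.  ]
side blue ((186.80001831054688, 281.10003662109375), (12.521980285644531, 17.441329956054688), 63.43495178222656) 168.0 [471.78 311.04  68.  ] [452.78 330.79  93.  ]
[[ 502.27  -19.08   90.  ]
 [ 686.46  -73.67   90.  ]
 [ 614.82 -304.61   90.  ]
 [ 433.92 -245.44   90.  ]]
```

```bash
cat >> h.py <<'E'
def togo(x,y,z,yaw):
    "shift (25 mm units) and turn (deg) in tool axes to TCP x,y,z, tool down with tool y at yaw deg"
    s=r.observe();T=R.from_rotvec(s['eef_rot'])
    a=np.radians(yaw);yv=np.array([np.cos(a),np.sin(a),0]);zv=np.array([0,0,-1.]);G=R.from_matrix(np.c_[np.cross(yv,zv),yv,zv])
    print('t',s['clock'],'q6',np.degrees(s['q'][5]),'togo',np.round(T.inv().apply(np.array([x,y,z])-s['tcp_pos'])/25,3),np.round((T.inv()*G).as_rotvec(degrees=True),2))
E
python3 -c "
from h import *
togo(518,-150,220,-16.5)"
```

```text
t 0.15 q6 -1.9056245450041716 togo [ 16.45 -14.03   0.75] [ -0.04  -0.02 -49.34]
```

```bash
python3 -m inch '[[[16.45,-14,0.7,0,0,-49.3],[16.45,-14,0.7,0,0,-49.3],[16.45,-14,0.7,0,0,-49.3],[16.45,-14,0.7,0,0,-49.3],[16.45,-14,0.7,0,0,-49.3],[16.45,-14,0.7,0,0,-49.3],[16.45,-14,0.7,0,0,-49.3],[16.45,-14,0.7,0,0,-49.3],[16.45,-14,0.7,0,0,-49.3],[16.45,-14,0.7,0,0,-49.3]]]' 50
python3 -m inch '[[[0,0,0,0,0,0],[0,0,0,0,0,0],[0,0,0,0,0,0]]]'
python3 - <<'E'
from h import *
cp=campose('wrist');p,d=r.read_camera('wrist');cv2.imwrite('pics/w1.png',p);togo(518,-150,220,-16.5)
for n,c,z in(('red',RED,90),('green',GREEN,90)):
    for b in blobs(p,*c)[:3]:
        rc=cv2.minAreaRect(b);e=cv2.fitEllipse(b);print(n,rc,e[0],cv2.contourArea(b),onplane(e[0],z,cp)[0])
E
```

```text
clock: 1.4
tcp_pos: [519.1, -148.9, 221.3]
eef_rot: [-2.515, -1.883, 0.0]
contact_force: [0.3, -0.3, -0.6]
width: 50.1
gripper_force: 0.0
clock: 1.78
tcp_pos: [518.2, -151.8, 221.4]
eef_rot: [2.519, 1.877, -0.0]
contact_force: [0.4, -0.6, -0.9]
width: 50.3
gripper_force: 0.0
t 1.825 q6 -2.1838580491468407 togo [ 0.06 -0.03  0.06] [-0.   0.  -0.1]
red ((257.5, 191.0), (36.0, 37.0), 90.0) (257.1416320800781, 191.0230712890625) 1041.0 [ 517.16 -148.39   90.  ]
green ((335.5310363769531, 191.47244262695312), (36.789146423339844, 41.02446746826172), 48.36646270751953) (335.5949401855469, 191.4136505126953) 864.5 [ 593.24 -171.66   90.  ]
```

View pics/w1.png

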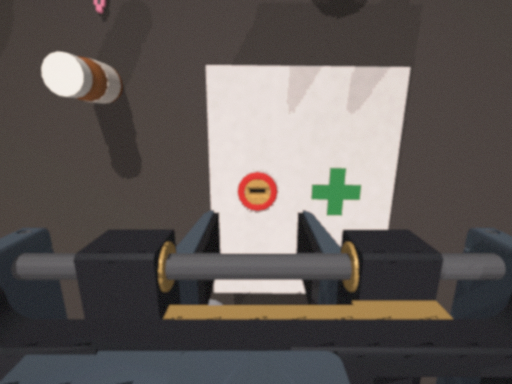

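The wrist view shows the lock ring at (257,191) with the keyway horizontal, and the cross at (335,191). Next I go above the red key.

```bash
python3 - <<'E'
from h import *
p=cv2.imread('pics/w1.png');cp=campose('wrist')
h=cv2.cvtColor(p,cv2.COLOR_BGR2HSV);m=cv2.inRange(h,np.array((0,0,130)),np.array((179,60,255)))
def edge(rows):
    L=[(np.where(m[v,150:])[0][0]+150,v) for v in rows]; Rr=[(np.where(m[v,:440])[0][-1],v) for v in rows]
    return L,Rr
for E in edge(range(85,165)):
    q=onplane(E,90,cp);l=cv2.fitLine(q[:,:2].astype(np.float32),cv2.DIST_HUBER,0,.01,.01).ravel();print('edge',np.degrees(np.arctan2(l[1],l[0])),l[2:])
T=[(u,np.where(m[:150,u])[0][0]) for u in range(220,285)]
q=onplane(T,90,cp);l=cv2.fitLine(q[:,:2].astype(np.float32),cv2.DIST_HUBER,0,.01,.01).ravel();print('top',np.degrees(np.arctan2(l[1],l[0])))
togo(450,242.4,185,-16.7)
E
```

```text
edge 72.56536 [493.85 -60.99]
edge 72.84199 [ 668.14 -125.7 ]
top -16.685501
t 1.825 q6 -2.1838580491468407 togo [14.32 -7.12  1.46] [-0.   0.   0.1]
```

```bash
python3 -m inch '[[[14.3,-7.1,1.4,0,0,0],[14.3,-7.1,1.4,0,0,0],[14.3,-7.1,1.4,0,0,0],[14.3,-7.1,1.4,0,0,0],[14.3,-7.1,1.4,0,0,0],[14.3,-7.1,1.4,0,0,0],[14.3,-7.1,1.4,0,0,0],[14.3,-7.1,1.4,0,0,0],[14.3,-7.1,1.4,0,0,0],[14.3,-7.1,1.4,0,0,0]]]' 40
python3 -m inch '[[[0,0,0,0,0,0],[0,0,0,0,0,0]]]'
python3 - <<'E'
from h import *
cp=campose('wrist');p,d=r.read_camera('wrist');cv2.imwrite('pics/w2.png',p);togo(450,242.4,185,-16.7)
for n,c in(('red',RED),('blue',BLUE)):
    for b in blobs(p,*c)[:2]:
        rc=cv2.minAreaRect(b);bp=cv2.boxPoints(rc);print(n,rc,cv2.contourArea(b),onplane(rc[0],83,cp)[0],'\n',onplane(bp,83,cp))
E
```

```text
clock: 3.08
tcp_pos: [450.4, 241.3, 186.5]
eef_rot: [2.519, 1.877, 0.0]
contact_force: [-0.7, -0.3, -0.1]
width: 39.9
gripper_force: 0.0
clock: 3.32
tcp_pos: [450.2, 241.9, 186.5]
eef_rot: [2.518, 1.878, 0.0]
contact_force: [-0.8, -0.2, 0.2]
width: 40.1
gripper_force: 0.0
t 3.375 q6 42.20556651359347 togo [ 0.01 -0.01  0.06] [ 0.   -0.    0.14]
red ((256.5, 195.0), (36.0, 11.0), 90.0) 369.0 [449.67 248.71  83.  ] 
 [[449.77 266.19  83.  ]
 [459.24 263.35  83.  ]
 [449.57 230.62  83.  ]
 [439.77 233.56  83.  ]]
blue ((258.0, 117.0), (8.0, 30.0), 0.0) 205.0 [470.7  314.16  83.  ] 
 [[463.82 303.22  83.  ]
 [470.96 326.74  83.  ]
 [477.39 324.82  83.  ]
 [470.43 301.24  83.  ]]
```

View pics/w2.png

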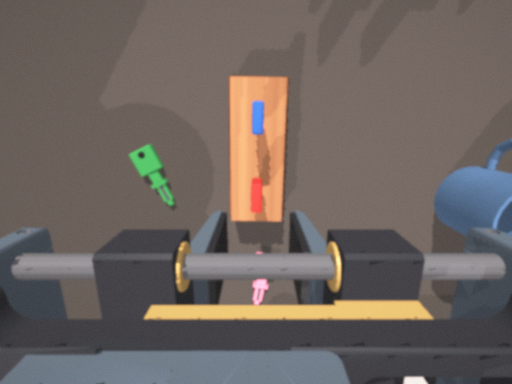

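The view shows the red cap at (257,195), the blue cap at (258,117) and the stand squarely aligned with the tool. I descend and grip gently.

```bash
python3 -c "
from h import *
togo(449.5,244.4,74,-16.7)"

```

```text
t 3.375 q6 42.20556651359347 togo [ 0.09 -0.05  4.5 ] [ 0.   -0.    0.14]
```

```bash
python3 -m inch '[[[0.09,-0.04,1.5,0,0,0],[0.09,-0.04,3,0,0,0],[0.09,-0.04,4,0,0,0],[0.09,-0.04,4.5,0,0,0],[0.09,-0.04,4.5,0,0,0]]]'
python3 -m inch '[[[0,0,0,0,0,0],[0,0,0,0,0,0],[0,0,0,0,0,0],[0,0,0,0,0,0],[0,0,0,0,0,0],[0,0,0,0,0,0]]]' 6 8
python3 -c "
from h import *
s=r.observe();print(s['contact_force'],R.from_rotvec(s['eef_rot']).inv().apply(s['contact_force']),s['wrist_torque'],s['width'])
p,d=r.read_camera('wrist');cv2.imwrite('pics/w3.png',p)
p,d=r.read_camera('side');cv2.imwrite('pics/s3.png',cv2.resize(p[180:340,120:320],None,fx=3,fy=3))"
```

```text
clock: 4.0
tcp_pos: [449.6, 244.6, 73.6]
eef_rot: [-2.518, -1.879, 0.002]
contact_force: [-0.0, -0.2, 0.3]
width: 40.0
gripper_force: 0.0
clock: 4.75
tcp_pos: [450.0, 244.8, 74.3]
eef_rot: [2.518, 1.879, 0.001]
contact_force: [-0.7, -0.9, 6.6]
width: 10.2
gripper_force: 8.0
[-0.72 -0.86  6.58] [-1.03 -0.44 -6.58] [-0.05  0.2  -0.04] 10.197556013287464
```

View pics/s3.png

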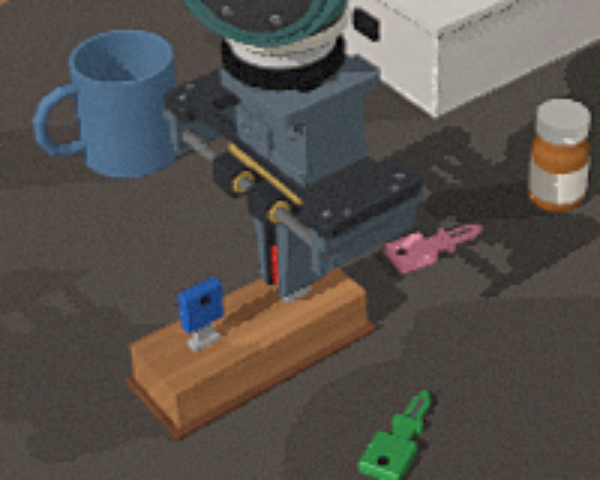

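The fingers hold the red cap squarely between the pads, with almost no side load. I tighten the grip and lift.

```bash
python3 -m inch '[[[0,0,0,0,0,0],[0,0,0,0,0,0],[0,0,-0.3,0,0,0],[0,0,-0.7,0,0,0],[0,0,-1.1,0,0,0],[0,0,-1.5,0,0,0],[0,0,-2.2,0,0,0],[0,0,-3.5,0,0,0],[0,0,-4.9,0,0,0],[0,0,-4.9,0,0,0]]]' 6 40
python3 -c "
from h import *
s=r.observe();print(R.from_rotvec(s['eef_rot']).inv().apply(s['contact_force']),s['wrist_torque'],s['width'])
togo(517.5,-149,200,73.1)"
```

```text
clock: 6.1
tcp_pos: [451.1, 245.4, 199.7]
eef_rot: [2.517, 1.878, 0.008]
contact_force: [-0.5, 0.2, -0.6]
width: 9.9
gripper_force: 40.0
[ 0.09 -0.55  0.63] [ 0.04 -0.03 -0.  ] 9.864920094042343
t 6.1 q6 42.47296744084717 togo [-14.37   7.04  -0.03] [  0.32   0.01 -89.63]
```

```bash
python3 -m inch '[[[-14.4,7,0,0,0,-89.6],[-14.4,7,0,0,0,-89.6],[-14.4,7,0,0,0,-89.6],[-14.4,7,0,0,0,-89.6],[-14.4,7,0,0,0,-89.6],[-14.4,7,0,0,0,-89.6],[-14.4,7,0,0,0,-89.6],[-14.4,7,0,0,0,-89.6],[-14.4,7,0,0,0,-89.6],[-14.4,7,0,0,0,-89.6]]]'
python3 -m inch '[[[0,0,0,0,0,0],[0,0,0,0,0,0],[0,0,0,0,0,0]]]'
python3 - <<'E'
from h import *
togo(517.5,-149,200,73.1)
cp=campose('wrist');w,d=r.read_camera('wrist');cv2.imwrite('pics/w4.png',w)
s_,d=r.read_camera('side');cv2.imwrite('pics/s4.png',s_)
t_,d=r.read_camera('top');cv2.imwrite('pics/t4.png',t_)
a=cv2.resize(w[100:300,160:360],(400,400));b=cv2.resize(s_[90:190,240:340],(400,400),interpolation=cv2.INTER_CUBIC)
cv2.imwrite('pics/m4.png',np.hstack([a,b]))
K,A,P=campose('wrist')
s=r.observe();T=R.from_rotvec(s['eef_rot']).as_matrix();H=r.camera_model('wrist')['hand_eye']
for q in ([0,0,-9],[0,0,38],[0,0,66],[-5.5,0,66],[5.5,0,66]):  # expected cap top, shoulder, blade tip in tool coords
    v=K@np.linalg.inv(H)[:3]@np.r_[q,1];print(q,v[:2]/v[2])
for n in('side','top'):
  K,A,P=campose(n)
  for q in ([0,0,6],[0,0,38],[0,0,66],[-5.5,0,66],[5.5,0,66]):
    v=K@A.T@(T@q+s['tcp_pos']-P);print(n,q,v[:2]/v[2])
for b in blobs(w,*RED)[:3]: print(cv2.boundingRect(b),cv2.contourArea(b))
E
```

```text
clock: 7.35
tcp_pos: [514.7, -150.3, 196.1]
eef_rot: [-0.463, -3.106, -0.0]
contact_force: [0.1, 0.0, -0.8]
width: 9.9
gripper_force: 40.0
clock: 7.72
tcp_pos: [515.1, -150.0, 196.5]
eef_rot: [0.464, 3.107, -0.0]
contact_force: [-0.3, 0.1, -0.3]
width: 9.9
gripper_force: 40.0
t 7.725 q6 -91.73845283576024 togo [-0.08  0.07 -0.14] [-0.    0.   -0.09]
[0, 0, -9] [257.98 263.6 ]
[0, 0, 38] [258.05 229.97]
[0, 0, 66] [258.07 216.44]
[-5.5, 0, 66] [258.08 222.96]
[5.5, 0, 66] [258.06 209.84]
side [0, 0, 6] [290.29 132.83]
side [0, 0, 38] [289.68 144.29]
side [0, 0, 66] [289.16 154.06]
side [-5.5, 0, 66] [287.71 153.28]
side [5.5, 0, 66] [290.62 154.84]
top [0, 0, 6] [304.09 186.85]
top [0, 0, 38] [302.34 188.64]
top [0, 0, 66] [300.92 190.11]
top [-5.5, 0, 66] [301.51 188.02]
top [5.5, 0, 66] [300.32 192.2 ]
(249, 215, 19, 38) 579.0
(240, 184, 41, 30) 395.5
```

View pics/m4.png

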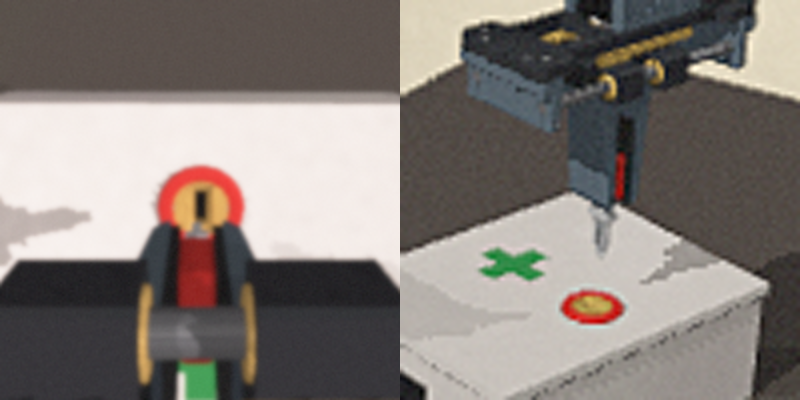

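The left crop shows the key in the jaws with its tip at about (259,216). The keyway is at about (261,203), nearly aligned. The right crop shows the key hanging upright above the ring. Next I measure the offset and look at a zoomed view.

```bash
cat >> h.py <<'E'
def lock_in_tool(w,s,zl=93):
    "keyway/ring pixel -> position in tool axes (relative to TCP)"
    cp=campose('wrist',s);T=R.from_rotvec(s['eef_rot'])
    b=[x for x in blobs(w,*RED) if cv2.boundingRect(x)[2]>28][0].reshape(-1,2)
    hull=b[b[:,1]<b[:,1].min()+20]
    q=T.inv().apply(onplane(hull,zl-3,cp)-s['tcp_pos'])[:,:2]
    # outer circle of known radius 21 fitted to the visible arc
    from scipy.optimize import least_squares
    o=least_squares(lambda c:np.hypot(*(q-c[:2]).T)-c[2],[*q.mean(0)-[12,0],21],loss='soft_l1');print('ring in tool',o.x)
    return o.x
E
python3 - <<'E'
from h import *
w=cv2.imread('pics/w4.png');s=r.observe();lock_in_tool(w,s)
H=np.linalg.inv(r.camera_model('wrist')['hand_eye']);K=r.camera_model('wrist')['K']
# keyway: dark pixels in brass
c=w[186:235,240:282];g=cv2.cvtColor(c,6);print(g[6:34,12:30])
cv2.imwrite('pics/z4.png',cv2.resize(w[180:240,230:290],(600,600),interpolation=cv2.INTER_CUBIC))
E
```

```text
ring in tool [-1.68  1.66 17.86]
[[140 150 157 156 160 161 164 162 162 163 159 157 155 147 143 140 133 126]
 [157 167 170 169 168 161 161 160 156 156 150 148 145 145 153 159 157 144]
 [172 170 175 176 170 154 145 140 135 136 137 134 138 145 162 176 177 169]
 [178 179 179 178 166 139 113 102  99  99 106 117 127 142 165 182 185 183]
 [180 184 181 181 161 123  83  59  56  57  72 100 126 143 166 183 187 186]
 [182 184 185 182 162 119  71  37  28  38  60  97 123 144 167 184 188 186]
 [183 184 187 183 161 118  67  34  26  32  59  96 125 146 167 184 187 187]
 [185 188 188 185 163 116  65  31  22  35  58  98 126 148 167 182 186 187]
 [186 189 190 185 161 119  66  28  26  27  63 100 126 146 167 181 186 186]
 [183 185 189 186 163 117  65  28  24  36  63  98 123 144 167 181 187 185]
 [181 183 187 185 162 117  66  30  22  36  61 104 128 145 164 179 183 185]
 [183 179 187 183 160 118  69  33  23  32  64 104 127 144 163 179 185 185]
 [182 181 184 182 159 119  66  33  29  29  67 103 125 145 162 179 183 185]
 [184 183 186 183 160 118  68  32  27  32  65 103 128 143 162 180 186 185]
 [182 185 186 183
[... 333 characters left out ...]
139 148 164 176 182 181]
 [182 185 193 188 168 144 122 121 123 126 133 138 144 148 155 163 169 164]
 [181 187 192 184 158 137 128 129 140 150 155 155 150 143 135 131 128 126]
 [178 187 192 181 151 133 130 135 147 161 164 158 148 134 110  85  80  76]
 [172 183 186 175 148 131 127 133 145 155 160 155 147 128  98  61  40  40]
 [153 164 162 152 137 126 127 131 135 138 143 143 145 128  99  56  34  31]
 [137 138 137 135 130 127 132 136 138 138 139 144 142 129  97  61  35  33]
 [126 129 123 121 121 123 136 145 148 149 149 148 140 121  92  55  38  28]
 [109 113 108 102 104 111 119 133 133 138 134 130 125 103  76  39  32  28]
 [ 85  87  82  83  82  86  95  99 103 101 102  99  91  84  65  41  30  29]]
```

View pics/z4.png

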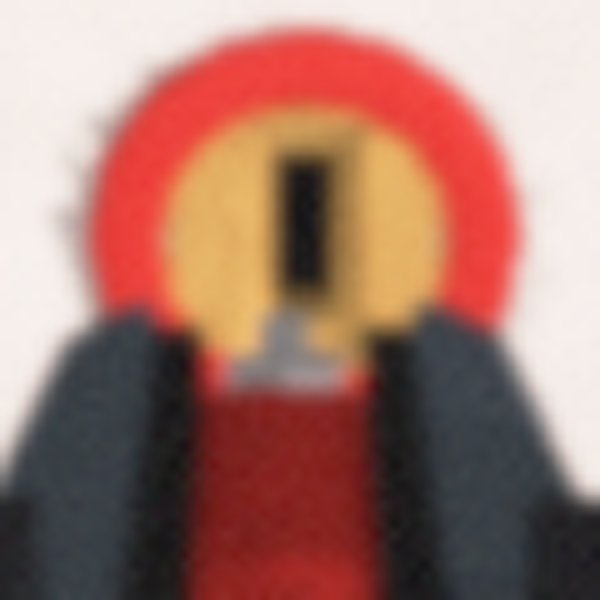

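```bash
python3 - <<'E'
from h import *
s=r.observe();cp=campose('wrist',s);T=R.from_rotvec(s['eef_rot'])
for z in(90,93):print(T.inv().apply(onplane((260.6,203.6),z,cp)[0]-s['tcp_pos']),onplane((260.6,203.6),z,cp))
K=cp[0];H=np.linalg.inv(r.camera_model('wrist')['hand_eye'])
for q in([2,0,66],[5.5,0,59],[3,0,61],[9.5,0,36],[9.5,0,38]):
    v=K@H[:3]@np.r_[q,1];print(q,v[:2]/v[2])
E
```

```text
[ -1.72   2.33 106.47] [[ 517.42 -148.41   90.  ]]
[ -0.81   2.31 103.47] [[ 516.53 -148.17   93.  ]]
[2, 0, 66] [258.07 214.05]
[5.5, 0, 59] [258.05 212.72]
[3, 0, 61] [258.06 214.95]
[9.5, 0, 36] [258.02 218.08]
[9.5, 0, 38] [258.02 217.08]
```

```bash
python3 -m inch '[[[-0.07,0.075,0.5,0,0,0],[-0.07,0.075,1,0,0,0],[-0.07,0.075,1.3,0,0,0],[-0.07,0.075,1.3,0,0,0],[-0.07,0.075,1.3,0,0,0]]]'
python3 - <<'E'
from h import *
s=r.observe();w,d=r.read_camera('wrist');cv2.imwrite('pics/w5.png',w);print(s['tcp_pos'])
K=r.camera_model('wrist')['K'];H=np.linalg.inv(r.camera_model('wrist')['hand_eye']);zl=s['tcp_pos'][2]-93
for q in([0,0,zl],[10.7,0,zl],[8.2,0,zl+2.5],[2,0,66],[5.5,0,59]):
    v=K@H[:3]@np.r_[q,1];print(q,v[:2]/v[2])
a=cv2.resize(w[165:245,220:300],(400,400),interpolation=cv2.INTER_CUBIC)
p,d=r.read_camera('side');b=cv2.resize(p[135:185,263:313],(400,400),interpolation=cv2.INTER_CUBIC);cv2.imwrite('pics/m5.png',np.hstack([a,b]))
E
```

```text
clock: 8.5
tcp_pos: [517.4, -149.0, 164.1]
eef_rot: [0.463, 3.107, -0.0]
contact_force: [0.3, -0.2, 0.1]
width: 10.0
gripper_force: 40.0
[ 517.43 -148.99  164.06]
[0, 0, np.float64(71.06275373998949)] [258.07 214.34]
[10.7, 0, np.float64(71.06275373998949)] [258.05 201.67]
[8.2, 0, np.float64(73.56275373998949)] [258.06 203.75]
[2, 0, 66] [258.07 214.05]
[5.5, 0, 59] [258.05 212.72]
```

View pics/m5.png

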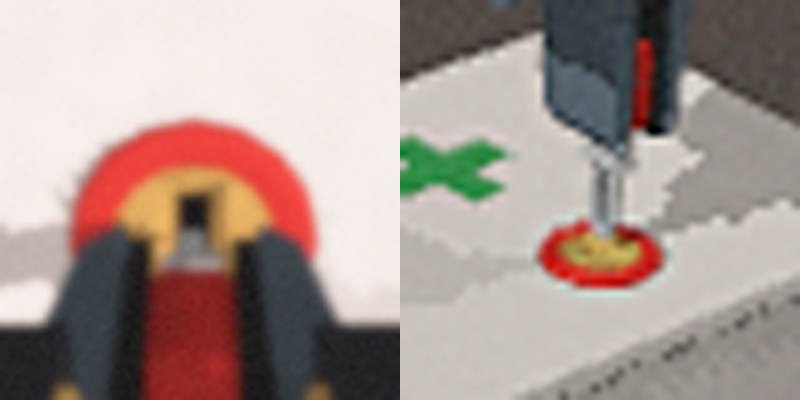

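Left crop: blade and keyway share the same column (258.6), and the key sits about 1 mm toward tool +x. Side crop: the tip is over the brass face. I shift −1 mm in x and enter the mouth.

```bash
python3 -m inch '[[[-0.04,0,0,0,0,0],[-0.04,0,0.12,0,0,0],[-0.04,0,0.24,0,0,0],[-0.04,0,0.32,0,0,0],[-0.04,0,0.4,0,0,0],[-0.04,0,0.4,0,0,0]]]'
python3 -c "
from h import *
s=r.observe();print(R.from_rotvec(s['eef_rot']).inv().apply(s['contact_force']),s['wrist_torque'],s['width'])"
```

```text
clock: 9.35
tcp_pos: [518.2, -149.2, 153.8]
eef_rot: [-0.463, -3.107, -0.0]
contact_force: [0.4, 0.7, -0.5]
width: 9.6
gripper_force: 40.0
[-0.15  0.77  0.53] [ 0.09 -0.15 -0.04] 9.640079816596144
```

```bash
python3 -m inch '[[[0,0,0.12,0,0,0],[0,0,0.24,0,0,0],[0,0,0.36,0,0,0],[0,0,0.36,0,0,0]]]'
python3 -c "
from h import *
s=r.observe();print(R.from_rotvec(s['eef_rot']).inv().apply(s['contact_force']),s['wrist_torque'],s['width'])"
python3 -m inch '[[[0,0,0.08,0,0,0],[0,0,0.12,0,0,0],[0,0,0.16,0,0,0],[0,0,0.16,0,0,0]]]'
python3 -c "
from h import *
s=r.observe();print(R.from_rotvec(s['eef_rot']).inv().apply(s['contact_force']),s['wrist_torque'],s['width'])"
```

```text
clock: 9.85
tcp_pos: [518.1, -149.2, 144.6]
eef_rot: [-0.462, -3.107, -0.0]
contact_force: [-0.1, 0.2, -0.8]
width: 10.1
gripper_force: 40.0
[0.13 0.19 0.79] [ 0.07 -0.15  0.03] 10.090464592909477
clock: 10.35
tcp_pos: [518.2, -149.2, 140.9]
eef_rot: [-0.462, -3.107, -0.0]
contact_force: [1.6, -0.6, -0.2]
width: 9.5
gripper_force: 40.0
[-1.68 -0.07  0.24] [ 0.06 -0.14  0.  ] 9.472398687868953
```

The key is in as far as the pins, with a light touch on one side. Now I wiggle it along the keyway (tool x).

```bash
f(){ python3 -c "
from h import *
s=r.observe();print('TF',R.from_rotvec(s['eef_rot']).inv().apply(s['contact_force']),s['wrist_torque'],s['width'])"; }
python3 -m inch '[[[0.04,0,0,0,0,0],[0.08,0,0,0,0,0],[0.11,0,0,0,0,0],[0.11,0,0,0,0,0]]]' | sed -n '2p';f
python3 -m inch '[[[-0.08,0,0,0,0,0],[-0.14,0,0,0,0,0],[-0.2,0,0,0,0,0],[-0.23,0,0,0,0,0],[-0.23,0,0,0,0,0]]]'| sed -n '2p';f
```

```text
tcp_pos: [515.9, -148.5, 141.1]
TF [-3.59  0.82  1.04] [-0.21 -1.03 -0.03] 9.989538404738338
tcp_pos: [520.7, -150.0, 140.7]
TF [ 3.67  0.87 -0.04] [ 0.36  0.73 -0.05] 9.808474671479054
```

```bash
f(){ python3 -c "
from h import *
s=r.observe();print('TF',R.from_rotvec(s['eef_rot']).inv().apply(s['contact_force']),s['wrist_torque'],s['width'])"; }
python3 -m inch '[[[-0.03,0,0,0,0,0],[-0.06,0,0,0,0,0],[-0.06,0,0,0,0,0]]]'| sed -n '2p';f
python3 -m inch '[[[0.08,0,0,0,0,0],[0.16,0,0,0,0,0],[0.24,0,0,0,0,0],[0.29,0,0,0,0,0],[0.29,0,0,0,0,0]]]' | sed -n '2p';f
python3 -m inch '[[[-0.07,0,0,0,0,0],[-0.13,0,0,0,0,0],[-0.13,0,0,0,0,0]]]' | sed -n '2p';f

```

```text
tcp_pos: [521.2, -150.1, 140.5]
TF [11.31 -0.9  -5.85] [ 0.74  2.16 -0.01] 9.681648321211343
tcp_pos: [516.0, -148.6, 141.1]
TF [-2.73 -0.49  1.94] [-0.06 -0.64 -0.04] 9.635211382624446
tcp_pos: [518.8, -149.4, 140.9]
TF [-0.3   0.41 -0.53] [ 0.06 -0.13 -0.03] 9.580432277355287
```

```bash
f(){ python3 -c "
from h import *
s=r.observe();print('TF',R.from_rotvec(s['eef_rot']).inv().apply(s['contact_force']),s['wrist_torque'],s['width'])"; }
python3 -m inch '[[[0.08,0,0,0,0,0],[0.14,0,0,0,0,0],[0.17,0,0,0,0,0],[0.17,0,0,0,0,0]]]' | sed -n '2p';f
python3 -m inch '[[[-0.07,0,0,0,0,0],[-0.15,0,0,0,0,0],[-0.15,0,0,0,0,0]]]' | sed -n '2p';f
python3 -m inch '[[[0,0,0.04,0,0,0],[0,0,0.08,0,0,0],[0,0,0.12,0,0,0],[0,0,0.12,0,0,0]]]' | sed -n '2p';f

```

```text
tcp_pos: [515.1, -148.3, 141.2]
TF [-5.03  0.1   2.33] [-0.19 -1.23  0.  ] 9.967450663985103
tcp_pos: [518.1, -149.2, 140.8]
TF [0.06 0.34 0.7 ] [ 0.05 -0.15 -0.04] 9.758122684999304
tcp_pos: [518.2, -149.2, 137.8]
TF [0.07 0.35 0.78] [ 0.14 -0.04  0.04] 10.318601147621198
```

```bash
f(){ python3 -c "
from h import *
s=r.observe();print('TF',R.from_rotvec(s['eef_rot']).inv().apply(s['contact_force']),s['wrist_torque'],s['width'])"; }
python3 -m inch '[[[0,0,0.04,0,0,0],[0,0,0.08,0,0,0],[0,0,0.08,0,0,0]]]' | sed -n '2p';f
python3 -m inch '[[[0,0,0.04,0,0,0],[0,0,0.08,0,0,0],[0,0,0.08,0,0,0]]]' | sed -n '2p';f

```

```text
tcp_pos: [518.2, -149.2, 135.8]
TF [ 0.59 -1.13  0.82] [ 0.13 -0.05  0.04] 9.628343709604039
tcp_pos: [518.2, -149.2, 133.8]
TF [0.75 0.59 0.26] [ 0.16  0.03 -0.04] 9.691926955127624
```

```bash
f(){ python3 -c "
from h import *
s=r.observe();print('TF',R.from_rotvec(s['eef_rot']).inv().apply(s['contact_force']),s['wrist_torque'],s['width'])"; }
python3 -m inch '[[[0,0,0.04,0,0,0],[0,0,0.08,0,0,0],[0,0,0.08,0,0,0]]]' | sed -n '2p';f
python3 -m inch '[[[0,0,0.02,0,0,0],[0,0,0.04,0,0,0],[0,0,0.04,0,0,0]]]' | sed -n '2p';f

```

```text
tcp_pos: [518.2, -149.2, 131.8]
TF [ 0.32 -0.62  0.89] [0.11 0.02 0.01] 9.772003781490175
tcp_pos: [518.3, -149.2, 131.3]
TF [ 3.89  0.47 -7.24] [ 0.37  0.59 -0.06] 10.021184581460965
```

The key is home: 131.3 mm against 131 expected, with a 7 N push and centred between the end walls. Now the clockwise turn (+z of the tool).

```bash
f(){ python3 -c "
from h import *
s=r.observe();print('TF',R.from_rotvec(s['eef_rot']).inv().apply(s['contact_force']),s['wrist_torque'],s['width'],np.degrees(s['q'][5]))"; }
python3 -m inch '[[[0,0,0,0,0,0],[0,-0.003,0,0,0,6],[0.001,-0.006,0,0,0,12],[0.003,-0.01,0,0,0,20],[0.006,-0.015,0,0,0,28],[0.009,-0.018,0,0,0,36],[0.009,-0.018,0,0,0,36]]]' ;f
```

```text
clock: 16.6
tcp_pos: [518.3, -149.3, 131.3]
eef_rot: [1.401, 2.811, 0.001]
contact_force: [-0.2, 5.5, 4.9]
width: 9.6
gripper_force: 40.0
TF [ 4.51  3.18 -4.92] [ 1.14 -0.13  0.02] 9.565609584765388 -55.60366001946363
```

```bash
f(){ python3 -c "
from h import *
s=r.observe();print('TF',R.from_rotvec(s['eef_rot']).inv().apply(s['contact_force']),s['wrist_torque'],s['width'],np.degrees(s['q'][5]))"; }
python3 -m inch '[[[0,-0.003,0,0,0,8],[0.001,-0.006,0,0,0,16],[0.004,-0.012,0,0,0,24],[0.006,-0.015,0,0,0,32],[0.009,-0.018,0,0,0,40],[0.012,-0.021,0,0,0,48],[0.012,-0.021,0,0,0,48]]]' ;f
python3 -m inch '[[[0,0,0,0,0,3],[0,0,0,0,0,6],[0,0,0,0,0,6],[0,0,0,0,0,6]]]' ;f
```

```text
clock: 17.48
tcp_pos: [518.0, -149.5, 131.3]
eef_rot: [2.423, 1.998, 0.002]
contact_force: [2.2, 4.5, 3.2]
width: 9.7
gripper_force: 40.0
TF [ 4.87  1.3  -3.22] [ 1.02 -0.5   0.08] 9.743006434945443 -7.666510383763999
clock: 17.98
tcp_pos: [518.0, -149.6, 131.3]
eef_rot: [2.522, 1.872, 0.002]
contact_force: [1.6, 4.0, 2.2]
width: 9.8
gripper_force: 40.0
TF [ 4.3   0.34 -2.21] [ 0.94 -0.48  0.05] 9.795889308129059 -1.785986419938605
```

```bash
f(){ python3 -c "
from h import *
s=r.observe();print('TF',R.from_rotvec(s['eef_rot']).inv().apply(s['contact_force']),s['wrist_torque'],s['width'],np.degrees(s['q'][5]))"; }
python3 -m inch '[[[0,0,0.02,0,0,2],[0,0,0.02,0,0,4],[0,0,0.02,0,0,4],[0,0,0.02,0,0,4]]]' ;f
python3 - <<'E'
from h import *
s=r.observe()
p,d=r.read_camera('side');a=cv2.resize(p[120:190,250:320],(400,400),interpolation=cv2.INTER_CUBIC)
w,d=r.read_camera('wrist');b=cv2.resize(w[170:250,218:298],(400,400),interpolation=cv2.INTER_CUBIC)
cv2.imwrite('pics/m6.png',np.hstack([a,b]))
E
```

```text
clock: 18.48
tcp_pos: [518.1, -149.6, 131.2]
eef_rot: [2.586, 1.782, 0.002]
contact_force: [-0.8, 5.7, 12.1]
width: 10.0
gripper_force: 40.0
TF [  5.02  -2.73 -12.12] [1.2  0.13 0.14] 10.022184566165594 2.2366145693221755
```

View pics/m6.png

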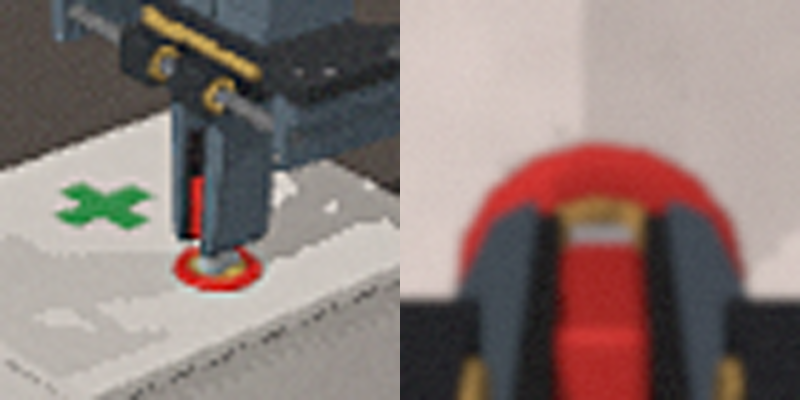

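The key is seated with its shoulder on the brass face in the ring centre. It has turned 94°, and the torque (0.14 N m) is above the spring's, so it is at the stop. The grip is 40 N, so I hand in.

```bash
python3 -c "
from plant import r
print(r.finish_job())"
```

```text
the job is handed in; nothing more can be done
None
```

The job is handed in: the red key is fully home in the lock, turned 94° clockwise to the stop and held there with a 40 N grip; the blue key, mug, bottle and beaker were not touched, and no verdict came back.

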